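# Drift a stuck jet bushing out of a carburettor

### The arm

A 7-joint arm with a two-finger parallel gripper is mounted at the origin on the work surface. World frame = base frame: x ahead of the robot, y to its left, z up, the work surface at z = 0. Lengths are in m, angles in rad, forces in N, time in s.
With the tool pointing down it reaches from about 0.4 to 0.875 m from the base axis. Payload 19.3 kg.
Tool frame: the origin (TCP) lies midway between the tips of the shut fingers; the grasp point (between the pads) lies 19 mm behind it; x points along the fingers, y is the direction in which the jaws open and shut, and the axes are right-handed (so a half turn about x gives the same grasp; the last joint's range is limited). The gripper opens to 85 mm and grips with 20 to 120 N. Pads are 22 mm wide; open, the fingers measure 114 mm over their backs; the gripper's body (76 mm by 85 mm) begins 54 mm behind the grasp point. The pads swing forward as they close: fully open they stand 13 mm farther back than shut.
Start: joints at [-1.39, 0.521, -0.036, 1.599, 0.021, 1.021, -0.113], TCP at [0.155, 0.605, 0.231] pointing down, gripper open.
Joint ranges: [-2.91, 2.91], [-0.3, 2.13], [-1.5, 1.42], [0.17, 2.43], [-1.26, 4.41], [0.16, 1.93], [-2.52, 2.52]. Speed limits (rad/s): [1.89, 1.89, 2.39, 2.39, 3.01, 3.01, 3.01].

### API

Orientations are given as [roll, pitch, yaw] about the fixed x, y, z axes, in that order (R = Rz(yaw) Ry(pitch) Rx(roll)).
In Python, from workcell import telemetry, vision, workorder gives the robot as it stands. The module is installed in compiled form; this text tells all that it offers.
- The arm moves only by the tool play_rows, never from a script. Its argument "deltas" is a list of rows, each a list of 7 numbers: the shift along the world's x, y, z in mm, then the turn, a rotation vector about the world's x, y, z in degrees, then the finger opening in mm, from 0 to 85.4. In form: [[x, y, z, wx, wy, wz, jaw], ...]. A call has 1 to 8 rows; each row shifts and turns the commanded pose from where the row before left it; what a row does not reach is not made up. A row lasts 1/8 s, in which the tool goes at most 62.5 mm and 10.7 degrees, less where a joint would pass 70% of its speed; a pose out of reach is approached as far as the arm can. A call with a gripper value outside its range is refused whole. The fingers move at their own pace and stop on an object; "grip_force" is the grip in N (left out, the last holds). Time passes only in rows, so rows that do not move let the fingers close. It gives the time, the measured TCP pose, the force and the opening at its end, in the units of the state.
- telemetry.observe(): the state, without advancing time (a new reading comes with each control period).
- vision.grab_frame(name): name is "scene" or "side" or "wrist"; returns the picture (420x560x3 uint8, red, green, blue); there is no depth.
- vision.camera_info(name): a dict with "mtx" (3x3 intrinsics, pixels), "rvec" (rotation vector, rad) and "tvec" (3), from world to camera coordinates, as OpenCV has them. Camera axes: x right, y down, z forward; pixel columns grow to the right and rows downward; lengths in m; the calibration is good to about 2 mm. A picture is of the moment at which its call begins: read the wrist's pose just before it. camera_info takes no time and is no camera call; for the wrist camera it gives the pose at the moment of the call.
- workorder.job_done(): hands the job in, once; it reports no verdict.
The state is a dict: "clock": time; "qpos": joint angles; "qd": joint speeds; "joint_efforts": joint torques, N m; "position": TCP position; "tool_rot": TCP orientation; "force": force on the tool from outside, world axes, zero at the start; "moment": the same for the moment, N m; "grip_width": finger opening in m.
Only numpy, scipy, OpenCV 4.12 (cv2) and the standard library are available. Lean on these libraries where they do the work, as an engineer would, in place of code of your own. Each camera call takes 0.05 s, during which the arm holds its last target. There are 200 camera calls.

### The job

Take the red-handled drift out of its wooden stand, find the carburettor's vertical jet bore with its tip by feel and push the stuck copper bushing down, all the way out of the underside of the casting. Keep it gentle: never lean the drift on the carburettor or bushing with more than about 20 N. Then put the drift back upright in its stand, fully down, let go of it, and leave the other things on the shelf alone.

Things in the scene. Friction and masses are not known exactly. Their poses are not given: they have to be found in the camera images.
- jig: Blue jig fixed to the shelf, base 130 x 130 x 10 mm, origin at the centre of its underside, z up. Two posts (its y = +-58 mm) carry a sprung steel plate with a 94 mm swivel disc and an upturned aluminium carburettor block 54 x 54 x 40 mm with stub pipes; its flat top is 110 mm, its underside 70 mm above the origin. The block sits on a stiff off-centre swivel, at any angle.
- jig_axis (a point): Point on the jig's vertical centre line, level with the block's top face. It is NOT the bore: the centre of the vertical through bore (11 mm wide, 1 mm chamfer, at the centre of the block's top) lies 4 mm sideways from this point in a direction that no reading tells; it must be felt for (or seen). Nothing but the bushing is in the bore.
- bushing (a joint): Travel of the stuck copper bushing (10.4 mm diameter, 16 mm long, nearly solid top) down the bore, in m. At 0 its top is 8 mm below the block's top; it starts at 0 to 0.005. At 0.032 it is just clear of the underside; 0.036 is the floor of the clear receiver below. It drags steadily at about 8 N, stays where pushed, and at the floor the force climbs 3 N per mm (jig springs).
- drift: Drift, about 0.1 kg, standing upright in the stand: steel rod 8 mm diameter reaching 60 mm below the origin, a flange 26 mm diameter and 4 mm thick just above the origin, then a round red handle 16 mm diameter and 60 mm long (from 4 to 64 mm above the origin). Origin: centre of the flange's underside; z up along the handle.
- drift_tip (a point): Centre of the flat lower end of the drift's rod, 60 mm below the drift's origin.
- stand: Dark wooden stand block fixed to the shelf, 60 x 60 x 70 mm high, origin at the centre of its underside. A vertical hole 13 mm wide with a 2 mm chamfer runs down its centre; the drift's rod hangs in it with the flange resting on the top, so a drift that is fully home has its origin 70 mm above the stand's origin.
- filter_housing: Gray plastic air filter housing, about 115 x 70 x 77 mm, bystander. Origin: centre of its underside.
- reed_block: Black reed valve block, 60 x 50 x 34 mm, bystander. Origin: centre of its underside.
- jet_wrench: Brass jet wrench, about 125 mm long, 14 mm thick, lying flat, bystander. Origin: middle of its underside.
- screwdriver: Flat screwdriver with orange handle, lying flat, about 200 mm long, bystander. Origin: middle of its underside.
- plate (a joint): How far the sprung plate with the carburettor is pressed down, in m: 0 at rest, about 1 mm per 3 N of downward push, 10 mm at most. It springs back by itself.
Things that resemble listed ones, but are neither listed nor needed, are in the scene too. Leave any blue, purple or white look-alike of the drift alone.

How it is judged:
On the way, in this order (a step that is already met when the one before it is completed fails the run):
1. the drift is lifted clear out of its stand (z of drift_tip in the frame of stand above 0.072 m), for 0.1 s.
2. the bushing is pushed wholly out of the casting (value of joint bushing above 0.032 m), for 0.2 s.
At the end, for the whole second after the job is handed in: The bushing's top is below the casting's underside (bushing joint above 0.032 m), and the drift stands released and at rest in its stand's hole, flange down on the block within 4 mm, within 6 mm of the hole's centre and upright within 0.08 rad (value of joint bushing above 0.032 m and z of drift in the frame of stand between 0.066 and 0.074 m and horizontal distance between drift and stand below 0.006 m and angle between drift's own z axis and vertical below 0.08 rad and linear speed of drift below 0.02 m/s and contact force between drift and the fingers below 0.1 N); the robot touches nothing.
It fails at once if the drift presses on the jig, carburettor or bushing with more than 24 N (contact force between drift and jig above 24 N).
It fails at once if the robot itself leans on the jig with more than 24 N (contact force between any of the fingers, the arm and jig above 24 N).
It fails at once if a bystander is moved by more than 20 mm (distance of any of filter_housing, reed_block, jet_wrench, screwdriver from where it was at the start of the episode above 0.02 m).
It also fails if it takes over 67 s, if anything falls off the work surface, if the arm or the gripper's body presses on something with over 40 N, if the wrist force passes 120 N, or if a joint passes its speed limit or range.

## Working session

There is one attempt and no reset: what is moved stays moved. The work goes in short steps, Python scripts to look and compute and a tool call to move; the robot and the scene stay as the last step left them, time stands still between calls to the robot, and variables do not carry over. Pictures are saved under pics/ and viewed, about 8 in all and at most 12, crops included, and the job is handed in when it is done.

Besides the shell and the picture viewer there is one more tool, called after "Request:" as name(argument=value, ...), one argument or row to a line, values as JSON. play_rows: Moves the arm, as the interface text tells. Its arguments: {"type":"object","properties":{"deltas":{"type":"array","items":{"type":"array","items":{"type":"number"}}},"grip_force":{"type":"number"}},"required":["deltas"]}

```bash
mkdir -p pics; cat > h.py <<'E'
import numpy as np, cv2
from workcell import telemetry, vision, workorder
def grab(n,f):
    im=vision.grab_frame(n); cv2.imwrite('pics/'+f,im[:,:,::-1]); return im
def ray(n,uv,ci=None):
    c=ci or vision.camera_info(n); R=cv2.Rodrigues(np.array(c['rvec'],float))[0]; t=np.array(c['tvec'],float).ravel()
    d=R.T@np.linalg.inv(np.array(c['mtx']))@np.array([uv[0],uv[1],1.]); return -R.T@t, d/np.linalg.norm(d)
def onz(n,uv,z,ci=None):
    o,d=ray(n,uv,ci); return o+d*(z-o[2])/d[2]
def proj(n,p,ci=None):
    c=ci or vision.camera_info(n); return cv2.projectPoints(np.array([p],float),np.array(c['rvec'],float),np.array(c['tvec'],float),np.array(c['mtx'],float),None)[0].ravel()
def tri(n1,u1,n2,u2):
    o1,d1=ray(n1,u1);o2,d2=ray(n2,u2)
    s=np.linalg.lstsq(np.c_[d1,-d2],o2-o1,rcond=None)[0]; a=o1+s[0]*d1;b=o2+s[1]*d2
    return (a+b)/2,np.linalg.norm(a-b)
E
python3 - <<'E'
from h import *
a=grab('scene','a.png');b=grab('side','b.png');c=grab('wrist','c.png')
s=telemetry.observe();print(s['clock'],s['position'],s['tool_rot'],s['force'],s['grip_width'])
for n in('scene','side','wrist'):
    print(n,ray(n,(280,210)))
E
```

```text
0.15 [0.15510692 0.60521183 0.23088052] [-1.51794322  1.56999608 -1.76879542] [-0.07690964 -0.19887052  0.61614352] 0.0854580721099659
scene (array([0.89273425, 0.59648867, 0.95403293]), array([-0.28560119, -0.53768035, -0.79330436]))
side (array([ 0.15402824, -0.82807266,  0.64167327]), array([ 0.38722072,  0.7778856 , -0.49492838]))
wrist (array([0.07217759, 0.62649313, 0.37269424]), array([ 0.31598886, -0.0878092 , -0.94469074]))
```

View pics/a.png

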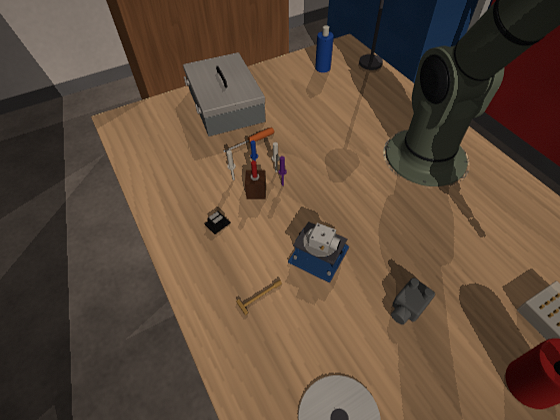

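View pics/b.png

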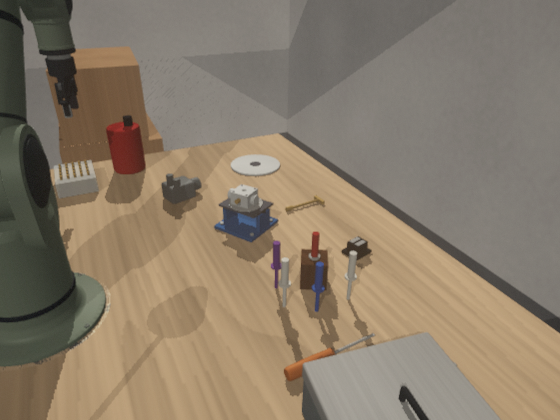

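The scene view shows the red drift in the dark stand at scene (254,170) / side (315,245). Possible mix-ups:
- blue: (253,150) / (319,280)
- purple: (282,170) / (277,260)
- white: (231,160) / (285,280)
- white: (275,155) / (351,270)
- the red can at (535,375), which is clearly not a drift

The jig is at scene (320,245) / side (246,215). Next is one close crop to check the choice.

```bash
python3 - <<'E'
from h import *
a=cv2.imread('pics/a.png');b=cv2.imread('pics/b.png')
def cr(i,x,y,w,h,k): return cv2.resize(i[y:y+h,x:x+w],None,fx=k,fy=k,interpolation=cv2.INTER_CUBIC)
A=cr(a,205,120,100,75,4);B=cr(b,255,225,114,95,3.5)[:300];C=cr(a,280,200,80,80,3.75);D=cr(b,206,175,80,80,3.75)
o=np.zeros((600,800,3),np.uint8)
o[:300,:400]=A;o[:300,400:400+B.shape[1]]=B[:300];o[300:,:300]=C;o[300:,400:700]=D
cv2.imwrite('pics/d.png',o)
E
```

```text
(no output)
```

View pics/d.png

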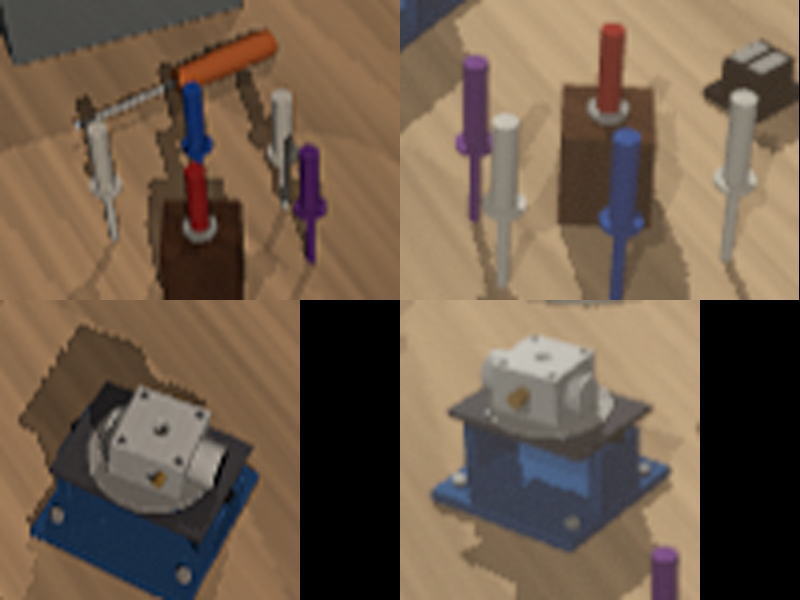

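Confirmed: the red drift is the only one in the dark stand. The bore mouth is visible at scene (323,235) / side (244,190).

```bash
python3 - <<'E'
from h import *
S=lambda x,y:(255+(x-400)/3.5,225+y/3.5)
A=lambda x,y:(205+x/4,120+y/4)
for n,u,v in [('red',A(195,170),S(612,30)),('purple',A(310,151),S(475,62)),('w+x',A(98,127),S(743,96)),('w-x',A(282,96),S(506,120)),('blue',A(193,88),S(626,136)),('flange',A(200,228),S(608,108)),('bore',(322.9,234.7),(244.1,190.2))]:
    p,e=tri('scene',u,'side',v);print(n,p.round(4),round(e,4))
s=telemetry.observe();q=cv2.Rodrigues
from scipy.spatial.transform import Rotation as Ro
print(Ro.from_euler('xyz',s['tool_rot']).as_matrix().round(3))
# base corners jig in side crop
J=lambda x,y:(206+(x-400)/3.75,175+(y-300)/3.75)
for uv in [(433,492),(575,548),(668,470)]: print(onz('side',J(*uv),0.01).round(4))
K=lambda x,y:(280+x/3.75,200+(y-300)/3.75)
for uv in [(35,532),(192,598),(258,475)]: print(onz('scene',K(*uv),0.01).round(4))
E
```

```text
red [ 0.5774 -0.1527  0.1318] 0.0001
purple [ 0.4905 -0.1358  0.1224] 0.0008
w+x [ 0.6177 -0.2375  0.1238] 0.0006
w-x [ 0.4803 -0.1981  0.123 ] 0.0011
blue [ 0.5355 -0.2408  0.1228] 0.0009
flange [ 0.5788 -0.1514  0.0709] 0.0003
bore [0.5311 0.1501 0.1077] 0.0006
[[-0.     0.248  0.969]
 [-0.001  0.969 -0.248]
 [-1.    -0.001  0.   ]]
[0.4447 0.1598 0.01  ]
[0.5106 0.0469 0.01  ]
[0.6157 0.1146 0.01  ]
[0.6193 0.1281 0.01  ]
[0.5489 0.2315 0.01  ]
[0.4474 0.1701 0.01  ]
```

Request:
play_rows(
  deltas=[
    [36,-36,0,0,0,0,50],
    [36,-36,0,0,0,0,50],
    [36,-36,0,0,0,0,50],
    [36,-36,0,0,0,0,50],
    [36,-36,0,0,0,0,50],
    [36,-36,0,0,0,0,50],
    [36,-36,0,0,0,0,50],
    [36,-36,0,0,0,0,50],
  ],
)

```text
clock: 1.15
position: [0.4441, 0.3161, 0.2313]
tool_rot: [1.017, 1.571, 0.766]
force: [0.5, 0.6, -0.6]
grip_width: 0.0499
```

Request:
play_rows(
  deltas=[
    [22,-42,-8,0,0,0,50],
    [22,-42,-8,0,0,0,50],
    [22,-42,-8,0,0,0,50],
    [22,-42,-7,0,0,0,50],
    [0,0,0,0,0,0,50],
    [0,0,0,0,0,0,50],
  ],
)

```text
clock: 1.9
position: [0.5309, 0.1499, 0.2002]
tool_rot: [2.912, 1.57, 2.661]
force: [0.9, 1.3, 0.2]
grip_width: 0.0496
```

```bash
python3 - <<'E'
from h import *
s=telemetry.observe();print(s['clock'],s['position'],s['tool_rot'],s['force'],s['qpos'])
ci=vision.camera_info('wrist')
im=grab('wrist','e.png')
import json;json.dump({k:np.array(v).tolist() for k,v in ci.items()},open('e.json','w'))
print(proj('wrist',[.531,.150,.11],ci))
E
```

```text
1.9 [0.53088599 0.14985012 0.20017968] [2.91233415 1.57032216 2.66149418] [0.89215872 1.28226018 0.2057166 ] [-0.44856583  0.44416926  0.08951016  1.83188498 -0.05082632  0.86804425
  0.98513382]
[282.57383814 217.48401848]
```

View pics/e.png

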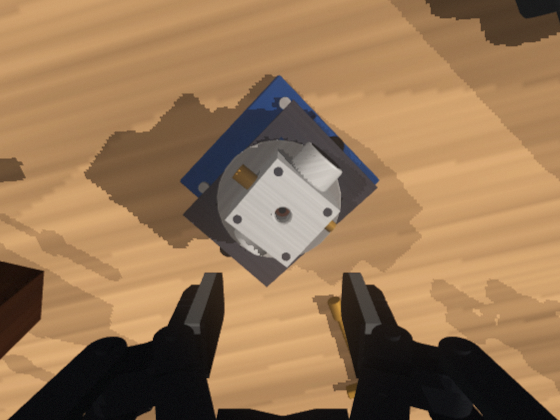

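The wrist view shows the block top with the bore at about (283,214), right where the two fixed cameras put it (282.6,217.5). I'll refine that position.

```bash
python3 - <<'E'
from h import *
import json
ci={k:np.array(v) for k,v in json.load(open('e.json')).items()}
im=cv2.imread('pics/e.png');g=cv2.cvtColor(im,6)
r=g[200:230,268:300]
m=(r<135).astype(np.uint8);n,l,st,c=cv2.connectedComponentsWithStats(m)
for i in range(1,n): print(st[i],c[i]+[268,200])
print(r[14,::2])
for i in range(1,n):
  if st[i][4]>50: print(onz('wrist',c[i]+[268,200],.11,ci))
print(onz('wrist',(283,214),.11,ci))
print(ray('wrist',(280,210),ci))
# four screw holes -> centre of top
h=[]
for x,y in [(278,172),(237,219),(286,257),(327,212)]:
  r=g[y-8:y+9,x-8:x+9];n,l,st,c=cv2.connectedComponentsWithStats((r<120).astype(np.uint8));k=max(range(1,n),key=lambda i:st[i][4]);p=c[k]+[x-8,y-8];h.append(onz('wrist',p,.11,ci))
h=np.array(h);print(h.round(4),h.mean(0),np.linalg.norm(h-np.roll(h,1,0),axis=1))
E
```

```text
[  7   7  17  16 206] [282.69417476 214.2961165 ]
[188 170 190 167  76  67  67  66  65  67  86 106 167 193 193 191]
[0.52886634 0.15062653 0.11      ]
[0.52871656 0.15087123 0.11      ]
(array([0.44801905, 0.17098815, 0.3420372 ]), array([ 0.31570931, -0.08684186, -0.9448736 ]))
[[0.5002 0.1548 0.11  ]
 [0.5246 0.1206 0.11  ]
 [0.5587 0.1449 0.11  ]
 [0.5344 0.1792 0.11  ]] [0.52946479 0.14986628 0.11      ] [0.04197993 0.04199946 0.04194528 0.04204477]
```

Request:
play_rows(
  deltas=[
    [7,-38,3,0,0,0,50],
    [7,-38,3,0,0,0,50],
    [7,-38,3,0,0,0,50],
    [6,-38,3,0,0,0,50],
    [6,-38,3,0,0,0,50],
    [6,-38,3,0,0,0,50],
    [5,-38,2,0,0,0,50],
    [3,-36,0,0,0,0,50],
  ],
)

```text
clock: 2.95
position: [0.5786, -0.1524, 0.2206]
tool_rot: [0.71, 1.57, 0.461]
force: [0.7, 1.3, -0.0]
grip_width: 0.0499
```

Request:
play_rows(
  deltas=[
    [0,0,0,0,0,0,50],
    [0,0,0,0,0,0,50],
  ],
)

```text
clock: 3.2
position: [0.5783, -0.1509, 0.2203]
tool_rot: [1.852, 1.57, 1.603]
force: [-0.3, 0.2, -0.1]
grip_width: 0.0499
```

```bash
python3 - <<'E'
from h import *
s=telemetry.observe();print(s['clock'],s['position'],s['force'],s['qpos'])
ci=vision.camera_info('wrist')
im=grab('wrist','f.png')
hsv=cv2.cvtColor(im,cv2.COLOR_RGB2HSV)
m=(((hsv[...,0]<6)|(hsv[...,0]>174))&(hsv[...,1]>170)&(hsv[...,2]>60)).astype(np.uint8)
n,l,st,c=cv2.connectedComponentsWithStats(m)
for i in range(1,n):
  if st[i][4]>60:print(st[i],c[i])
print(proj('wrist',[.5774,-.1527,.134],ci),proj('wrist',[.5788,-.1514,.074],ci))
print(onz('wrist',(280,210),.134,ci))
E
```

```text
3.2 [ 0.57832503 -0.15091018  0.22026496] [-0.29862406  0.24167666 -0.12774885] [ 0.0539025   0.49408888  0.14666023  1.6932487  -0.08549696  0.96061734
  1.55391515]
[270 184  24  45 872] [281.49311927 206.79816514]
[279.19977419 218.7724406 ] [281.74090005 193.6745923 ]
[ 0.57171853 -0.15071086  0.134     ]
```

View pics/f.png

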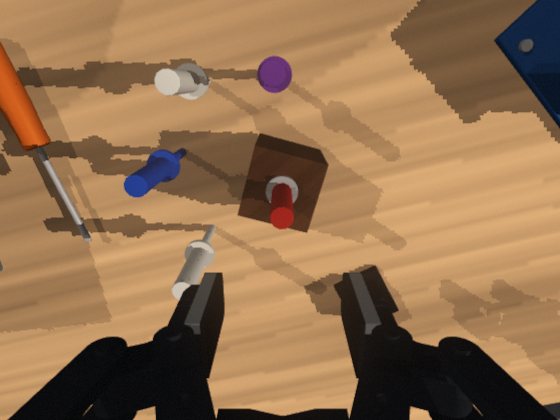

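Request:
play_rows(
  deltas=[
    [0,0,-25,0,0,0,50],
    [0,0,-30,0,0,0,50],
    [0,0,-30,0,0,0,50],
    [0,0,-25,0,0,0,50],
    [0,0,-15,0,0,0,50],
    [0,0,0,0,0,0,50],
    [0,0,0,0,0,0,30],
    [0,0,0,0,0,0,22],
  ],
  grip_force=60,
)

```text
clock: 4.25
position: [0.5786, -0.1526, 0.0962]
tool_rot: [0.081, 1.569, -0.17]
force: [0.3, 0.9, -0.6]
grip_width: 0.022
```

Request:
play_rows(
  deltas=[
    [0,0,0,0,0,0,5],
    [0,0,0,0,0,0,5],
    [0,0,0,0,0,0,5],
    [0,0,0,0,0,0,5],
  ],
  grip_force=60,
)

```text
clock: 4.75
position: [0.5786, -0.1526, 0.096]
tool_rot: [0.154, 1.57, -0.097]
force: [-0.5, 1.7, 6.6]
grip_width: 0.0143
```

Request:
play_rows(
  deltas=[
    [0,0,10,0,0,0,5],
    [0,0,20,0,0,0,5],
    [0,0,25,0,0,0,5],
    [0,0,25,0,0,0,5],
    [0,0,25,0,0,0,5],
    [0,0,20,0,0,0,5],
    [0,0,15,0,0,0,5],
    [0,0,0,0,0,0,5],
  ],
)

```text
clock: 5.75
position: [0.5785, -0.1527, 0.2363]
tool_rot: [0.089, 1.569, -0.162]
force: [-0.0, -0.2, -2.1]
grip_width: 0.0148
```

Request:
play_rows(
  deltas=[
    [-5,37,0,0,0,0,5],
    [-6,38,0,0,0,0,5],
    [-6,38,0,0,0,0,5],
    [-6,38,0,0,0,0,5],
    [-7,38,0,0,0,0,5],
    [-7,38,0,0,0,0,5],
    [-6,38,0,0,0,0,5],
    [-5,37,0,0,0,0,5],
  ],
)

```text
clock: 6.75
position: [0.5294, 0.1506, 0.2345]
tool_rot: [-2.52, 1.57, -2.77]
force: [0.5, 0.2, -0.7]
grip_width: 0.0143
```

Request:
play_rows(
  deltas=[
    [0,0,-10,0,0,0,5],
    [0,0,-5,0,0,0,5],
    [0,0,0,0,0,0,5],
    [0,0,0,0,0,0,5],
  ],
)

```text
clock: 7.25
position: [0.5303, 0.1487, 0.2204]
tool_rot: [-1.081, 1.571, -1.333]
force: [-0.6, -0.6, -1.7]
grip_width: 0.0145
```

```bash
python3 - <<'E'
from h import *
s=telemetry.observe();print(s['clock'],s['position'],s['force'],s['grip_width'])
ci=vision.camera_info('wrist')
a=grab('scene','g1.png');b=grab('side','g2.png');c=grab('wrist','g3.png')
print(proj('wrist',[.53,.15,.11],ci))
o=np.zeros((600,800,3),np.uint8)
def cr(i,x,y,w,h,k): return cv2.resize(i[y:y+h,x:x+w],None,fx=k,fy=k,interpolation=cv2.INTER_CUBIC)
o[:300,:400]=cr(a,270,170,100,75,4);o[:300,400:]=cr(b,195,140,100,75,4);o[300:,:400]=cr(c,180,140,200,150,2)
cv2.imwrite('pics/g.png',o[:,:,::-1])
E
```

```text
7.25 [0.53032572 0.14870938 0.22036873] [-0.64150242 -0.64995115 -1.68001142] 0.01452968328831983
[283.99881384 206.49904625]
```

View pics/g.png

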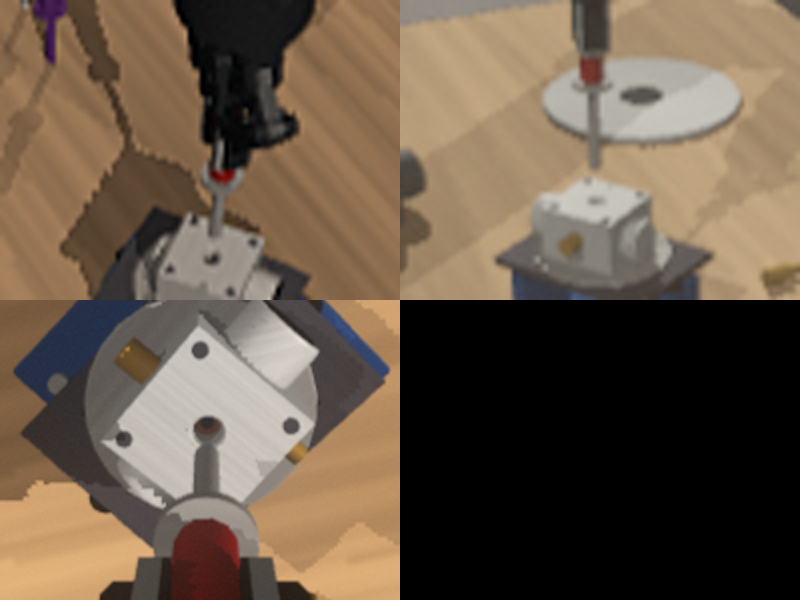

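```bash
python3 - <<'E'
from h import *
A=lambda x,y:(270+x/4,170+y/4)
B=lambda x,y:(195+(x-400)/4,140+y/4)
for n,u,v in [('tip',A(216,236),B(595,165)),('bore',A(212,258),B(597,201)),('flange',A(223,181),B(592,86))]:
  p,e=tri('scene',u,'side',v);print(n,p.round(4),e)
  print(' at z', onz('scene',u,.11)[:2], onz('side',v,.11)[:2])
E
```

```text
tip [0.5308 0.1507 0.1345] 0.0013607417121673767
 at z [0.51933643 0.13765103] [0.54953747 0.19740691]
bore [0.5309 0.1496 0.1079] 0.0013767320233381583
 at z [0.53116262 0.15096812] [0.52995076 0.14523815]
flange [0.5303 0.15   0.1921] 0.0014820562219834458
 at z [0.49043242 0.10210703] [0.59969939 0.32796977]
```

Request:
play_rows(
  deltas=[
    [0,0,-8,0,0,0,5],
    [0,0,-8,0,0,0,5],
    [0,0,-3,0,0,0,5],
    [0,0,0,0,0,0,5],
  ],
)

```text
clock: 7.9
position: [0.53, 0.1494, 0.2009]
tool_rot: [-2.456, 1.57, -2.707]
force: [0.3, 0.4, -1.3]
grip_width: 0.0144
```

Request:
play_rows(
  deltas=[
    [0,0,-2,0,0,0,5],
    [0,0,-2,0,0,0,5],
    [0,0,0,0,0,0,5],
  ],
)

```text
clock: 8.28
position: [0.5301, 0.1494, 0.1972]
tool_rot: [-2.365, 1.571, -2.616]
force: [0.3, -0.4, 0.2]
grip_width: 0.0143
```

Request:
play_rows(
  deltas=[
    [0,0,-2,0,0,0,5],
    [0,0,-1,0,0,0,5],
    [0,0,0,0,0,0,5],
  ],
)

```text
clock: 8.65
position: [0.5301, 0.1494, 0.1942]
tool_rot: [-2.555, 1.571, -2.806]
force: [0.3, -0.7, -0.5]
grip_width: 0.0146
```

Request:
play_rows(
  deltas=[
    [0,0,-2,0,0,0,5],
    [0,0,-1,0,0,0,5],
    [0,0,0,0,0,0,5],
  ],
)

```text
clock: 9.02
position: [0.5301, 0.1494, 0.1912]
tool_rot: [-2.427, 1.571, -2.677]
force: [-0.9, -0.2, -0.7]
grip_width: 0.0144
```

Request:
play_rows(
  deltas=[
    [0,0,-2,0,0,0,5],
    [0,0,-1,0,0,0,5],
    [0,0,0,0,0,0,5],
  ],
)

```text
clock: 9.4
position: [0.5301, 0.1494, 0.1882]
tool_rot: [-2.422, 1.571, -2.673]
force: [-0.3, -1.6, 0.1]
grip_width: 0.0139
```

Request:
play_rows(
  deltas=[
    [0,0,-2,0,0,0,5],
    [0,0,-1,0,0,0,5],
    [0,0,0,0,0,0,5],
  ],
)

```text
clock: 9.78
position: [0.5301, 0.1494, 0.1852]
tool_rot: [-2.328, 1.571, -2.579]
force: [-0.0, 0.4, -0.7]
grip_width: 0.0145
```

Request:
play_rows(
  deltas=[
    [0,0,-2,0,0,0,5],
    [0,0,-1,0,0,0,5],
    [0,0,0,0,0,0,5],
  ],
)

```text
clock: 10.15
position: [0.5303, 0.1494, 0.1825]
tool_rot: [0.532, 1.57, 0.281]
force: [-0.6, 0.1, 4.6]
grip_width: 0.0147
```

Request:
play_rows(
  deltas=[
    [0,0,-2,0,0,0,5],
    [0,0,-1,0,0,0,5],
    [0,0,0,0,0,0,5],
  ],
)

```text
clock: 10.52
position: [0.5304, 0.1494, 0.1796]
tool_rot: [0.524, 1.57, 0.273]
force: [-0.4, -0.7, 6.3]
grip_width: 0.0146
```

Request:
play_rows(
  deltas=[
    [0,0,-2,0,0,0,5],
    [0,0,-1,0,0,0,5],
    [0,0,0,0,0,0,5],
  ],
)

```text
clock: 10.9
position: [0.5304, 0.1495, 0.1766]
tool_rot: [0.541, 1.57, 0.29]
force: [-0.7, 0.1, 6.8]
grip_width: 0.0146
```

Request:
play_rows(
  deltas=[
    [0,0,-2,0,0,0,5],
    [0,0,-2,0,0,0,5],
    [0,0,-2,0,0,0,5],
    [0,0,-2,0,0,0,5],
    [0,0,0,0,0,0,5],
  ],
)

```text
clock: 11.52
position: [0.5303, 0.1495, 0.1685]
tool_rot: [0.54, 1.57, 0.289]
force: [-0.0, 0.2, 5.8]
grip_width: 0.0148
```

Request:
play_rows(
  deltas=[
    [0,0,-2,0,0,0,5],
    [0,0,-2,0,0,0,5],
    [0,0,-2,0,0,0,5],
    [0,0,0,0,0,0,5],
  ],
)

```text
clock: 12.02
position: [0.5304, 0.1495, 0.1625]
tool_rot: [0.644, 1.57, 0.393]
force: [-0.0, -0.6, 6.0]
grip_width: 0.0145
```

Request:
play_rows(
  deltas=[
    [0,0,-2,0,0,0,5],
    [0,0,-2,0,0,0,5],
    [0,0,-1,0,0,0,5],
    [0,0,0,0,0,0,5],
  ],
)

```text
clock: 12.52
position: [0.5303, 0.1495, 0.1575]
tool_rot: [0.556, 1.57, 0.305]
force: [-0.8, -0.5, 5.9]
grip_width: 0.0144
```

Request:
play_rows(
  deltas=[
    [0,0,-2,0,0,0,5],
    [0,0,-1,0,0,0,5],
    [0,0,0,0,0,0,5],
  ],
)

```text
clock: 12.9
position: [0.5303, 0.1495, 0.1545]
tool_rot: [0.525, 1.57, 0.274]
force: [0.4, -0.1, 7.7]
grip_width: 0.0145
```

Request:
play_rows(
  deltas=[
    [0,0,-1,0,0,0,5],
    [0,0,-1,0,0,0,5],
    [0,0,0,0,0,0,5],
  ],
)

```text
clock: 13.28
position: [0.5303, 0.1495, 0.1525]
tool_rot: [0.564, 1.57, 0.313]
force: [0.4, -1.1, 7.1]
grip_width: 0.0149
```

Request:
play_rows(
  deltas=[
    [0,0,-1,0,0,0,5],
    [0,0,-1,0,0,0,5],
    [0,0,0,0,0,0,5],
  ],
)

```text
clock: 13.65
position: [0.5304, 0.1495, 0.1506]
tool_rot: [0.539, 1.57, 0.288]
force: [-0.9, -1.0, 7.0]
grip_width: 0.0146
```

Request:
play_rows(
  deltas=[
    [0,0,-1,0,0,0,5],
    [0,0,-1,0,0,0,5],
    [0,0,0,0,0,0,5],
  ],
)

```text
clock: 14.02
position: [0.5304, 0.1495, 0.1487]
tool_rot: [0.516, 1.57, 0.265]
force: [-0.3, -1.5, 8.4]
grip_width: 0.0143
```

Request:
play_rows(
  deltas=[
    [0,0,-1,0,0,0,5],
    [0,0,-0.5,0,0,0,5],
    [0,0,0,0,0,0,5],
  ],
)

```text
clock: 14.4
position: [0.5306, 0.1495, 0.1474]
tool_rot: [0.537, 1.57, 0.286]
force: [-1.4, -1.1, 12.8]
grip_width: 0.0147
```

The force climbed at the predicted floor height, so the bushing is fully out. Retracting and carrying the drift back to the stand.

Request:
play_rows(
  deltas=[
    [0,0,0,0,0,0,5],
    [0,0,5,0,0,0,5],
    [0,0,10,0,0,0,5],
    [0,0,15,0,0,0,5],
    [0,0,20,0,0,0,5],
    [0,0,20,0,0,0,5],
    [0,0,18,0,0,0,5],
    [0,0,0,0,0,0,5],
  ],
)

```text
clock: 15.4
position: [0.5307, 0.1496, 0.2364]
tool_rot: [0.639, 1.568, 0.388]
force: [-0.1, 0.6, -1.6]
grip_width: 0.0148
```

Request:
play_rows(
  deltas=[
    [5,-37,0,0,0,0,5],
    [6,-38,0,0,0,0,5],
    [6,-38,0,0,0,0,5],
    [6,-38,0,0,0,0,5],
    [7,-38,0,0,0,0,5],
    [7,-38,0,0,0,0,5],
    [6,-38,0,0,0,0,5],
    [5,-37,0,0,0,0,5],
  ],
)

```text
clock: 16.4
position: [0.5779, -0.1538, 0.2343]
tool_rot: [-3.012, 1.57, 3.02]
force: [0.3, 0.1, -0.9]
grip_width: 0.0144
```

Request:
play_rows(
  deltas=[
    [0,0,-20,0,0,0,5],
    [0,0,-20,0,0,0,5],
    [0,0,-10,0,0,0,5],
    [0,0,0,0,0,0,5],
    [0,0,0,0,0,0,5],
  ],
)

```text
clock: 17.02
position: [0.5785, -0.1526, 0.1854]
tool_rot: [0.075, 1.57, -0.176]
force: [-0.3, 0.1, 0.4]
grip_width: 0.0146
```

```bash
python3 - <<'E'
from h import *
s=telemetry.observe();print(s['clock'],s['position'],s['force'],s['grip_width'])
a=grab('scene','i1.png');b=grab('side','i2.png');c=grab('wrist','i3.png')
o=np.zeros((600,800,3),np.uint8)
def cr(i,x,y,w,h,k): return cv2.resize(i[y:y+h,x:x+w],None,fx=k,fy=k,interpolation=cv2.INTER_CUBIC)
o[:300,:400]=cr(a,205,120,100,75,4);o[:300,400:]=cr(b,265,215,100,75,4);o[300:,:400]=cr(c,180,140,200,150,2);o[300:,400:]=cr(b,195,170,100,75,4)
cv2.imwrite('pics/i.png',o[:,:,::-1])
E
```

```text
17.025 [ 0.57846867 -0.15257541  0.18542905] [-0.29510134  0.08011374  0.40595907] 0.014618506257739963
```

View pics/i.png

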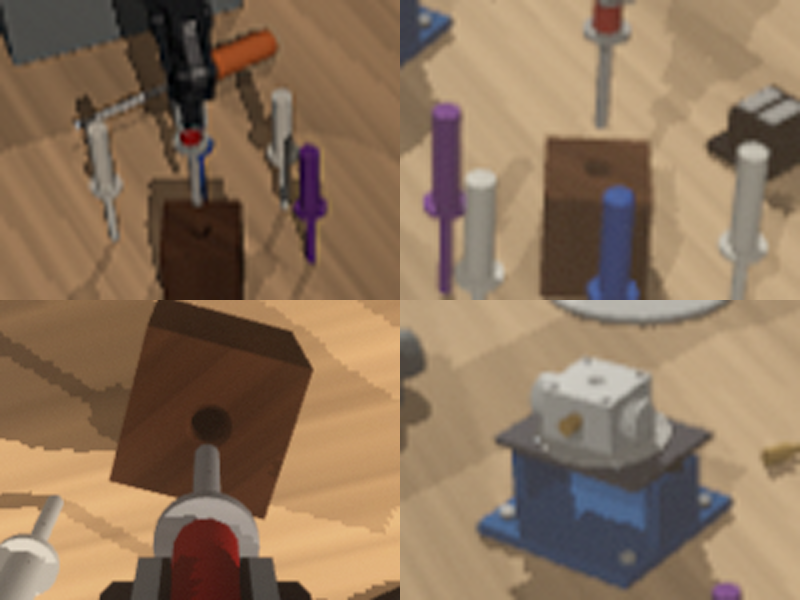

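The rod hangs upright above the hole: in the wrist crop the tip is at x=207 and the hole at x=211, under 1 mm apart. Lowering now.

Request:
play_rows(
  deltas=[
    [0,0,-8,0,0,0,5],
    [0,0,-8,0,0,0,5],
    [0,0,-8,0,0,0,5],
    [0,0,0,0,0,0,5],
  ],
)

```text
clock: 17.68
position: [0.5777, -0.1525, 0.1599]
tool_rot: [-3.019, 1.569, 3.013]
force: [0.3, -0.2, -0.4]
grip_width: 0.0145
```

Request:
play_rows(
  deltas=[
    [0,0,-8,0,0,0,5],
    [0,0,-10,0,0,0,5],
    [0,0,-10,0,0,0,5],
    [0,0,-10,0,0,0,5],
    [0,0,-10,0,0,0,5],
    [0,0,-8,0,0,0,5],
    [0,0,-4,0,0,0,5],
    [0,0,0,0,0,0,5],
  ],
)

```text
clock: 18.68
position: [0.5781, -0.1525, 0.1006]
tool_rot: [-3.015, 1.57, 3.018]
force: [-0.8, 0.1, -0.4]
grip_width: 0.0147
```

Request:
play_rows(
  deltas=[
    [0,0,-2,0,0,0,5],
    [0,0,-1,0,0,0,5],
    [0,0,-1,0,0,0,5],
    [0,0,0,0,0,0,5],
  ],
)

```text
clock: 19.18
position: [0.5781, -0.1525, 0.0968]
tool_rot: [-2.901, 1.571, 3.132]
force: [0.0, 0.6, -0.7]
grip_width: 0.0146
```

Request:
play_rows(
  deltas=[
    [0,0,-0.5,0,0,0,5],
    [0,0,-0.5,0,0,0,5],
    [0,0,0,0,0,0,5],
  ],
)

```text
clock: 19.55
position: [0.5782, -0.1526, 0.096]
tool_rot: [0.043, 1.571, -0.208]
force: [-0.9, 0.2, 4.0]
grip_width: 0.0146
```

Request:
play_rows(
  deltas=[
    [0,0,0,0,0,0,20],
    [0,0,0,0,0,0,24],
    [0,0,0,0,0,0,40],
    [0,0,0,0,0,0,50],
    [0,0,0,0,0,0,50],
    [0,0,0,0,0,0,50],
  ],
)

```text
clock: 20.3
position: [0.5781, -0.1526, 0.0958]
tool_rot: [-0.446, 1.571, -0.697]
force: [-0.1, 0.7, -1.9]
grip_width: 0.0499
```

Request:
play_rows(
  deltas=[
    [0,0,5,0,0,0,50],
    [0,0,15,0,0,0,50],
    [0,0,25,0,0,0,50],
    [0,0,30,0,0,0,50],
    [0,0,30,0,0,0,50],
    [0,0,20,0,0,0,50],
    [0,0,0,0,0,0,50],
    [0,0,0,0,0,0,50],
  ],
)

```text
clock: 21.3
position: [0.5779, -0.1525, 0.2207]
tool_rot: [3.031, 1.571, 2.781]
force: [-0.2, -0.8, -0.1]
grip_width: 0.0503
```

```bash
python3 - <<'E'
from h import *
s=telemetry.observe();print(s['clock'],s['position'],s['force'],s['grip_width'])
a=grab('scene','j1.png');b=grab('side','j2.png');c=grab('wrist','j3.png')
o=np.zeros((600,800,3),np.uint8)
def cr(i,x,y,w,h,k): return cv2.resize(i[y:y+h,x:x+w],None,fx=k,fy=k,interpolation=cv2.INTER_CUBIC)
o[:300,:400]=cr(a,205,120,100,75,4);o[:300,400:]=cr(b,265,215,100,75,4);o[300:,:400]=cr(c,100,40,400,300,1);o[300:,400:]=cr(b,195,170,100,75,4)
cv2.imwrite('pics/j.png',o[:,:,::-1])
b0=cv2.imread('pics/b.png')[:,:,::-1]
def red(i):
  h=cv2.cvtColor(np.ascontiguousarray(i),cv2.COLOR_RGB2HSV);m=((h[...,0]<6)|(h[...,0]>174))&(h[...,1]>150)&(h[...,2]>60)
  m[:,:295]=0;m[:,335:]=0;m[:225]=0;m[275:]=0;y,x=np.nonzero(m);return x.mean(),y.mean(),y.min(),y.max(),len(x)
print(red(b0),red(b))
E
```

```text
21.3 [ 0.57789336 -0.15246633  0.22073661] [-0.17756242 -0.80295149 -0.12980024] 0.050287130311241816
(np.float64(314.5546218487395), np.float64(244.12605042016807), np.int64(232), np.int64(256), 119) (np.float64(314.5846153846154), np.float64(244.03846153846155), np.int64(232), np.int64(256), 130)
```

View pics/j.png

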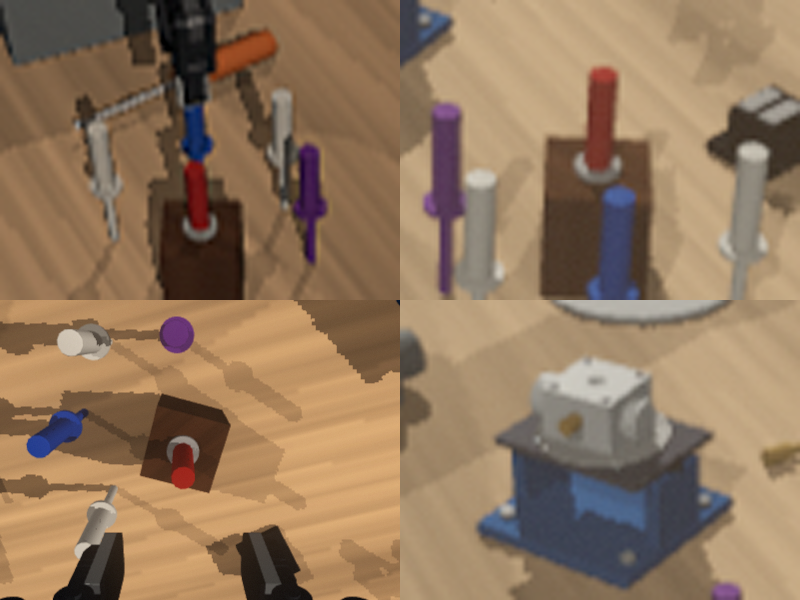

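```bash
python3 -c "
from workcell import workorder;print(workorder.job_done())"
```

```text
the job is handed in; nothing more can be done
None
```

The bushing is out and the red drift is back in its stand, released. I handed the job in at about 21 s of the 67 s; it reports no verdict.

- **Bore and push:** I located the bore from the three camera views and the drift's tip went in without touching the rim. It met the bushing at about 4 mm of travel and pushed it against a measured 6–8 N. I stopped once the force climbed to 12.8 N, about 14 N after sensor offset. The highest reading at any point was that 12.8 N.
- **Bushing out:** the force rose where the receiver floor was expected. The tip height, corrected for the plate sinking, puts the travel at about 36 mm against the 32 mm needed. I did not see the expelled bushing itself; this rests on force and height.
- **Drift home:** the flange touched down at the same tool height as at the grasp. In the side view the handle is within 0.1 px of where it started, and the last pictures show it upright with the gripper open and clear.
- **Other things:** the look-alikes, screwdriver and reed block look unmoved in the last pictures. I did not check the filter housing and jet wrench closely, but the arm never went near them.
- **Disagreements:** the camera estimates of the bore differed by up to about 2 mm, which did not matter in the end. The gripper read 14.5 mm on the 16 mm handle, but it held without slipping.

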